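Load a slide carrier under the spring clip of a sample stage

TASK

Load the white slide carrier on the small metal sample stage: with one fingertip press the long thumb plate of the steel spring clip down and keep it down so that the clip's foot stands open, and with the other fingertip push the carrier by its upright lip along its track, under the foot, until it is fully home against the end stop. Then let the clip go so that its foot clamps the carrier, and come clear. Only press and push: do not lift or tip the carrier, and leave the glassware, vials and other things around the stage where they stand.

Things in the scene. Friction and masses are not known exactly. Their poses are not given: they have to be found in the camera images.
- stage: Fixed grey-painted metal plate, 170 (x) x 136 (y) mm, upper face 20 mm above the bench. Origin: centre of underside, at bench height; x = way the carrier is pushed, y left of that. Carrier track along x, centre line y = -30 mm, between dark guides 33 mm apart, 3 mm high, x = -20 to 62 mm. Clip hinge parallel to x at y = 12 mm, 25 mm above the bench; hinge blocks at x = -80 and 24 mm rise 11 mm.
- carrier: Loose white plastic carrier in the track, 70 (x) x 30 (y) x 6 mm, glass slide in its top, about 45 g. At its rear (-x) end an upright push lip, 5 mm thick, 30 mm wide, top 20 mm above the underside. Origin: centre of underside; rear face of lip x = -35 mm, front edge x = +35 mm. Axes start parallel to the stage's, 28 to 44 mm short of home. Home: origin at stage x = 27, y = -30 mm.
- clip (a joint): Steel spring clip, a rocker on the stage (rad): 0 closed, foot down and blocking the track; 0.28 thumb plate fully down on its stop, foot 12 mm above the stage. The carrier passes freely above 0.18; clamped on the carrier it reads 0.12 to 0.16. Springs back when let go. About 2 N at the middle of the thumb plate start it moving, 4 N hold it fully down.
- thumb_plate (a point): Middle of the upper face of the clip's ribbed thumb plate beside the track: stage x = -75 to -5, y = 16 to 47 mm; this point x = -40, y = 39 mm. Closed, it slopes up away from the hinge by 0.22 rad, this point 33 mm above the bench; fully down it is nearly level, 25 mm above the bench. A fingertip can slide along it while pressing; the other tip is then level with the carrier's lip.
- clip_foot (a point): Middle of the underside of the clip's foot, 10 (x) x 12 (y) mm, on an arm crossing over the track: stage x = 40 to 50, y = -36 to -24 mm. Closed, its underside is 0.5 mm and the arm's top 14 mm above the stage.
- end_stop (a point): Middle of the foot of the end stop's face, at stage x = 62, y = -30 mm, on the stage's upper face. The stop is a dark bar across the track's far end, 44 mm wide, 10 mm high.
- vial_a: Small glass vial with black cap, 22 mm diameter, 46 mm high, loose on the bench ahead (+x) of the stage. Bystander: do not disturb. Origin: centre of its underside.
- vial_b: Vial like vial_a, to the right (-y) of the stage. Bystander: do not disturb. Origin: centre of its underside.
- vial_c: Vial like vial_a, to the left (+y) of the stage. Bystander: do not disturb. Origin: centre of its underside.
- amber: Amber jar, 64 mm diameter, 120 mm high. Bystander: do not disturb. Origin: centre of its underside.
- flask: Conical glass flask, 80 mm diameter at its foot, 118 mm high. Bystander: do not disturb. Origin: centre of its underside.
- tub: White tub with lid, 68 mm diameter, 85 mm high. Bystander: do not disturb. Origin: centre of its underside.
- spare: Spare flat tray with a glass slide, 90 x 26 x 4 mm, no lip, lying on the bench. Bystander: do not disturb. Origin: centre of its underside.
Not all that is in view belongs to the job. What is meant by the carrier is not brown, and is the smaller of those in its own colour. Several things have the shape of the stage; the one meant has the colours described above.

How it is judged (in metres and radians):
On the way, in this order (a step that is already met when the one before it is completed fails the run):
1. a fingertip holds the clip down, its foot open, with the carrier not yet home (value of joint clip above 0.17 rad and contact force between the fingers and clip above 0.5 N and x of carrier in the frame of stage below 0.015 m), for 0.2 s.
2. the carrier is pushed fully home while a fingertip still holds the clip open (value of joint clip above 0.17 rad and contact force between the fingers and clip above 0.5 N and x of carrier in the frame of stage between 0.023 and 0.031 m and y of carrier in the frame of stage between -0.034 and -0.026 m), for 0.1 s.
At the end, for the whole second after the job is handed in: The carrier lies flat in its track within 4 mm of fully home against the end stop, at rest, with the released clip's foot bearing on it (clip joint between 0.09 and 0.19 rad) (x of carrier in the frame of stage between 0.023 and 0.031 m and y of carrier in the frame of stage between -0.034 and -0.026 m and value of joint clip between 0.09 and 0.19 rad and contact force between clip and carrier above 0.5 N and angle between carrier's own z axis and vertical below 0.08 rad and height (world z) of carrier between 0.016 and 0.024 m and linear speed of carrier below 0.02 m/s); the robot touches nothing.
It fails at once if the carrier is lifted (8 mm) or tipped (0.25 rad) (height (world z) of carrier above 0.028 m or angle between carrier's own z axis and vertical above 0.25 rad).
It fails at once if a bystander is moved by more than 15 mm or tipped (distance of any of vial_a, vial_b, vial_c, amber, flask, tub, spare from where it was at the start of the episode above 0.015 m or angle between any of vial_a, vial_b, vial_c, amber, flask, tub, spare's own z axis and vertical above 0.3 rad).
It also fails if it takes over 38 s, if anything falls off the work surface, if the arm or the gripper's body presses on something with over 40 N, if the wrist force passes 120 N, or if a joint passes its speed limit or range.

ROBOT

A 6-joint arm with a two-finger parallel gripper is mounted at the origin on the work surface. World frame = base frame: x ahead of the robot, y to its left, z up, the work surface at z = 0. Lengths are in mm, angles in rad, forces in N, time in s.
With the tool pointing down it reaches from about 350 to 875 mm from the base axis. Payload 4.2 kg.
Tool frame: the origin (TCP) lies on the mounting face of the last link; the fingertips stand 173 mm ahead of it and the grasp point (between the pads) lies 155 mm ahead of it; z points along the fingers, y is the direction in which the jaws open and shut (so a half turn about z gives the same grasp; the last joint's range is limited). The gripper opens to 85 mm and grips with 20 to 120 N. Pads are 22 mm wide; open, the fingers measure 114 mm over their backs; the gripper's body (76 mm by 85 mm) begins 54 mm behind the grasp point. The pads swing forward as they close: fully open they stand 13 mm farther back than shut.
Start: joints at [-0.855, 0.385, 0.008, 0, -1.194, -0.259], TCP at [275.686, -560.89, 404.712] pointing down, gripper open.
Joint ranges: [-3.14, 3.14], [-1.21, 2.06], [-1.07, 1.41], [-3.16, 2.05], [-2.99, -0.16], [-3.1, 3.1]. Speed limits (rad/s): [2.79, 2.79, 3.14, 3.14, 3.14, 3.14].

INTERFACE

Orientations are given as a unit quaternion [x, y, z, w].
In Python, from bench import arm gives the robot as it stands. The module is installed in compiled form; this text tells all that it offers.
- The arm moves only by the tool play_rows, never from a script. Its argument "moves" is a list of rows, each a list of 3 entries, a list of its own where there are three numbers: the shift along the world's x, y, z in units of 30 cm (1.0 is 30 cm), then the turn about the world's z in units of 30 degrees (1.0 is 30 degrees), then the gripper's target within -1 to 1 (shut at 1, half-way at 0, fully open at -1). In form: [[[x, y, z], turn, jaw], ...]. A call has 1 to 12 rows; each row is the pose to reach, as a shift and turn from the pose measured when the call began; what a row does not reach only later rows make up. A row lasts 1/8 s, in which the tool goes at most 62.5 mm and 10.7 degrees, less where a joint would pass 70% of its speed; a pose out of reach is approached as far as the arm can. A call with a number of a shift or a turn outside -1 to 1 is refused whole. A call with a gripper value outside its range is refused whole. The fingers move at their own pace and stop on an object; the grip force is fixed at half the most. Time passes only in rows, so rows that repeat a pose let the fingers close. It gives the time, the measured TCP pose, the force and the opening at its end, in the units of the state.
- arm.read_state(): the state, without advancing time (a new reading comes with each control period).
- arm.get_image(name): name is "side" or "top"; returns a dict with "pixels" (480x640x3 uint8, red, green, blue), "vfov" (degrees; the focal length in pixels is half the picture's height over the tangent of half this angle, whatever the lens; pixels are square), "cx", "cy" (the principal point, pixels), "dist" ([k1, k2, p1, p2, k3] as OpenCV has them; the pictures are not rectified), "xyz" and "rotation" of the camera in the world. Camera axes: x right, y up, looking along -z (the intrinsics and any distortion apply to the point x, -y, -z); pixel columns grow to the right and rows downward; lengths in mm; the calibration is good to about 2 mm. A picture is of the moment at which its call begins. There is no depth.
- arm.job_done(): hands the job in, once; it reports no verdict.
Trained networks look in a picture, given as the dict that the camera call returned (one of the last four; its "shot" number tells which), for a name from the list of things; names that differ only in an ending like _2 or _b are one class to them, and where a whole thing is asked for, a point or a joint stands for the part that bears it (a point fixed in the world has none). Each returns a list of dicts, best first, with "conf" (0 to 1); they miss things now and then, are a little off and sometimes report something else, mostly with a low value. They report only what shows in the picture. A call takes as long as a camera call. They do not tell look-alikes from the thing itself.
- arm.look_for(name, picture): "centre" ([x, y, z] in mm, in world coordinates, good to about 4 mm: the middle of the surface that is visible of it).
The state is a dict: "clock": time; "joints": joint angles; "joint_vel": joint speeds; "joint_efforts": joint torques, N m; "position": TCP position; "ee_rot": TCP orientation; "contact_force": force on the tool from outside, world axes, zero at the start; "wrist_torque": the same for the moment, N m; "gripper_width": finger opening in mm.
Only numpy, scipy, OpenCV 4.12 (cv2) and the standard library are available. Lean on these libraries where they do the work, as an engineer would, in place of code of your own. Each camera call takes 0.05 s, during which the arm holds its last target.

## Working session

There is one attempt and no reset: what is moved stays moved. The work goes in short steps, Python scripts to look and compute and a tool call to move; the robot and the scene stay as the last step left them, time stands still between calls to the robot, and variables do not carry over. Pictures are saved under pics/ and viewed, and the job is handed in when it is done.

Besides the shell and the picture viewer there is one more tool, called by a JSON object that holds its "name" and its "arguments", one argument or row to a line. play_rows: Moves the arm, as the interface text tells. Shifts and turns lie within -1 to 1; 1 stands for 30 cm of shift or 30 degrees of turn. Its arguments: {"type":"object","properties":{"moves":{"type":"array"}},"required":["moves"]}

```bash
mkdir -p pics; cat > h.py <<'E'
import numpy as np, cv2
from bench import arm
def save(im,name): cv2.imwrite('pics/'+name,im['pixels'][:,:,::-1])
def K(im):
    f=240/np.tan(np.radians(im['vfov'])/2); return np.array([[f,0,im['cx']],[0,f,im['cy']],[0,0,1.]])
def R(im):
    r=np.array(im['rotation'],float)
    if r.size==4:
        from scipy.spatial.transform import Rotation as Q; r=Q.from_quat(r).as_matrix()
    return r.reshape(3,3)
def proj(im,P):
    P=np.atleast_2d(np.array(P,float)); c=(P-np.array(im['xyz']))@R(im); c=c*[1,-1,-1]
    return cv2.projectPoints(c.reshape(-1,1,3),np.zeros(3),np.zeros(3),K(im),np.array(im['dist'],float))[0].reshape(-1,2)
def unproj(im,uv,z):
    uv=np.array(uv,float).reshape(-1,1,2); n=cv2.undistortPoints(uv,K(im),np.array(im['dist'],float)).reshape(-1,2)
    d=np.c_[n[:,0],-n[:,1],-np.ones(len(n))]@R(im).T; o=np.array(im['xyz'])
    return o+d*((z-o[2])/d[:,2])[:,None]
E
python3 - <<'E'
from h import *
for n in ['top','side']:
    im=arm.get_image(n); save(im,n+'0.png'); print({k:v for k,v in im.items() if k!='pixels'})
    for t in ['stage','carrier','clip','thumb_plate','clip_foot','end_stop','vial_a','amber','flask','tub','spare']:
        for r in arm.look_for(t,im)[:4]: print(t,np.round(r['centre']),round(r['conf'],2),np.round(proj(im,r['centre'])[0]))
print(arm.read_state())
E
```

```text
{'vfov': 56.958563611234226, 'cx': 319.67416967664104, 'cy': 241.28110629594082, 'dist': array([-0.01542868,  0.        ,  0.        ,  0.        ,  0.        ]), 'xyz': array([ 476.8907517 ,    3.33690213, 1084.30448537]), 'rotation': array([-0.03896384,  0.02836063,  0.70757763, -0.70499035]), 'shot': 1}
stage [631. -59.  19.] 0.83 [352. 220.]
stage [542. 169.  20.] 0.72 [258. 257.]
carrier [ 543. -244.   11.] 0.89 [428. 256.]
carrier [613. -94.  29.] 0.72 [367. 226.]
carrier [452. -36.   8.] 0.64 [343. 294.]
carrier [661.  36.  44.] 0.6 [313. 206.]
clip [511. 199.  30.] 0.86 [244. 269.]
thumb_plate [512. 199.  33.] 0.81 [244. 269.]
thumb_plate [608. -32.  31.] 0.65 [341. 228.]
clip_foot [607. -34.  37.] 0.82 [342. 229.]
clip_foot [516. 197.  37.] 0.81 [245. 267.]
end_stop [538. 170.  26.] 0.63 [257. 258.]
end_stop [629. -57.  19.] 0.59 [351. 221.]
vial_a [ 740. -120.   41.] 0.62 [377. 173.]
vial_a [ 633. -175.   44.] 0.54 [402. 217.]
vial_a [607. -33.  34.] 0.26 [341. 229.]
amber [ 442. -404.  110.] 0.73 [514. 299.]
flask [ 629. -414.   44.] 0.84 [503. 218.]
tub [604. 406.  84.] 0
[... 1350 characters left out ...]
rray([-8.55401781e-01,  3.84697848e-01,  7.89539718e-03,  8.07492557e-06,
       -1.19401895e+00, -2.58604158e-01]), 'joint_vel': array([-2.66509863e-03, -1.30986077e-03,  5.96629227e-06,  2.01823078e-03,
       -2.01141785e-03, -3.24062665e-04]), 'joint_efforts': array([ 2.46719006e-03, -3.92096007e+01,  1.88620251e+01,  4.19081926e+00,
       -4.37824729e-04,  1.75295929e-05]), 'position': array([ 275.68175528, -560.88803687,  404.71277097]), 'ee_rot': array([-2.26416132e-01,  9.74030664e-01,  9.32130474e-06, -9.18412194e-06]), 'contact_force': array([-0.45178609,  0.02664977,  0.04311117]), 'wrist_torque': array([ 0.02598301, -0.01733657, -0.08456583]), 'gripper_width': 85.61827415218403}
```

View pics/top0.png

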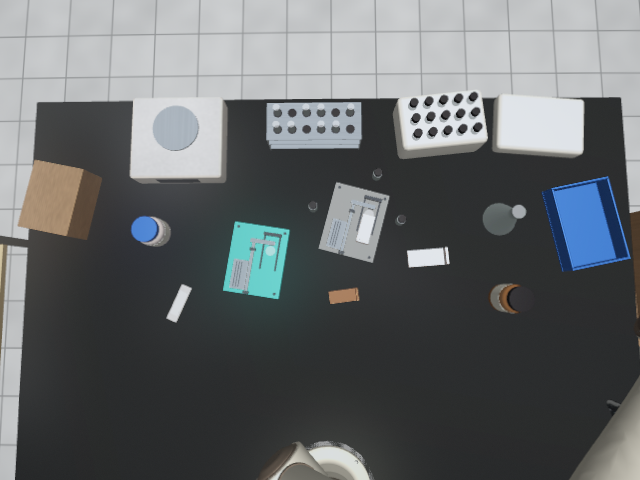

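View pics/side0.png

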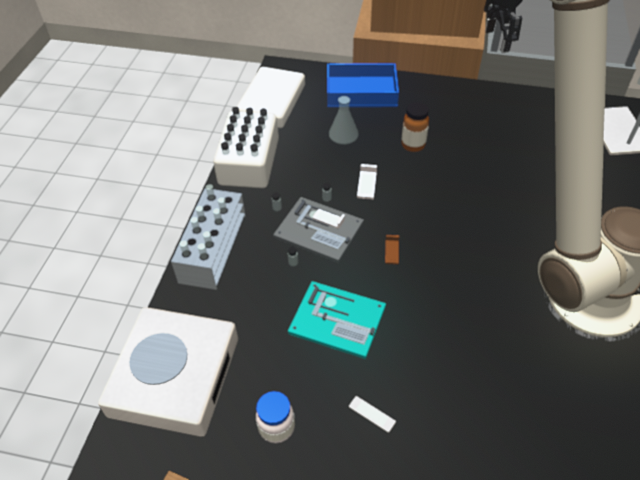

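```bash
python3 - <<'E'
import cv2
a=cv2.imread('pics/top0.png');cv2.imwrite('pics/top0c.png',cv2.resize(a[165:285,280:430],None,fx=5,fy=5,interpolation=cv2.INTER_CUBIC))
a=cv2.imread('pics/side0.png');cv2.imwrite('pics/side0c.png',cv2.resize(a[180:285,260:400],None,fx=5,fy=5,interpolation=cv2.INTER_CUBIC))
E
```

```text
(no output)
```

View pics/top0c.png

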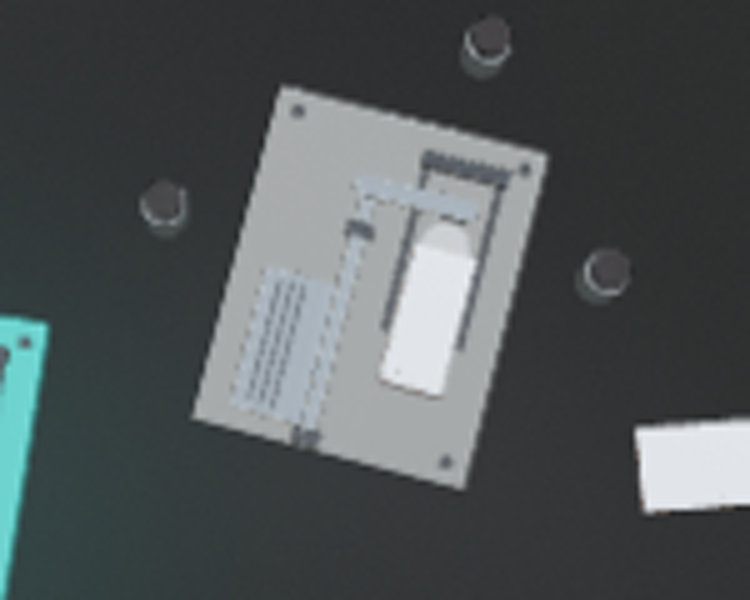

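View pics/side0c.png

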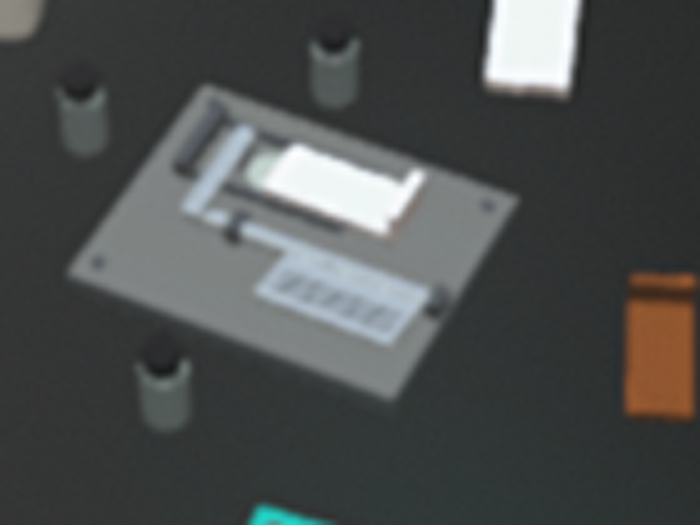

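```bash
cat >> h.py <<'E'
from scipy.optimize import least_squares
SC=np.array([[85,68,20],[85,-68,20],[-85,-68,20],[-85,68,20.]])
def s2w(p,P):
    P=np.atleast_2d(np.array(P,float)); c,s=np.cos(p[2]),np.sin(p[2])
    return np.c_[p[0]+c*P[:,0]-s*P[:,1],p[1]+s*P[:,0]+c*P[:,1],P[:,2]]
E
python3 - <<'E'
from h import *
t=arm.get_image('top');s=arm.get_image('side')
ct=np.array([[283,85],[549,155],[466,490],[193,418.]])/5+[280,165]-.4
cs=np.array([[68,272],[205,84],[520,198],[395,402.]])/5+[260,180]-.4
def fit(l): 
    r=least_squares(lambda p:np.concatenate([(proj(i,s2w(p,SC))-u).ravel() for i,u in l]),[630,-55,-.2]); return r.x,r.fun
for l in ([(t,ct)],[(s,cs)],[(t,ct),(s,cs)]):
    x,f=fit(l); print(x.round(4),f.round(2))
p=x; np.save('p.npy',p)
def inv(w): 
    c,s_=np.cos(p[2]),np.sin(p[2]); d=w[:,:2]-p[:2]; return np.c_[c*d[:,0]+s_*d[:,1],-s_*d[:,0]+c*d[:,1]]
# lip top corners: top crop (380,378)(443,396) z=40
print(inv(unproj(t,np.array([[380,378],[443,396]])/5+[280,165]-.4,40)))
print('lip side',inv(unproj(s,np.array([[425,172],[392,235.]])/5+[260,180]-.4,40)))
for i,n in((t,'top'),(s,'side')):
    im=i['pixels'][:,:,::-1].copy(); im=cv2.resize(im,None,fx=4,fy=4,interpolation=cv2.INTER_CUBIC)
    for q in [[-40,39,33],[45,-30,34],[62,-30,20],[-75,47,35],[-5,47,35],[-5,16,26],[-75,16,26],[-20,-13.5,23],[62,-46,30],[-80,12,36],[24,12,36],*SC]:
        u=(proj(i,s2w(p,q))[0]+.5)*4-.5; cv2.circle(im,tuple(int(a) for a in u),3,(0,0,255),-1)
    c=(proj(i,s2w(p,[0,0,20]))[0]*4).astype(int); cv2.imwrite(f'pics/ov_{n}.png',im[c[1]-220:c[1]+220,c[0]-300:c[0]+300])
for n,q in dict(va=[740,-120,0],vb=[633,-175,0],vc=[661,38,0]).items(): print(n,inv(np.array([q],float)))
E
```

```text
[ 6.258446e+02 -6.458260e+01 -2.627000e-01] [-0.3  -0.16  0.51 -0.24 -0.05  0.21 -0.16  0.18]
[ 6.270872e+02 -6.549520e+01 -2.650000e-01] [-0.24  0.23  0.09 -0.07  0.19  0.07 -0.03 -0.24]
[ 6.264569e+02 -6.490030e+01 -2.638000e-01] [-0.13 -0.43  0.67 -0.45  0.03 -0.03 -0.06 -0.12 -0.04  0.5   0.23  0.16
  0.4   0.25  0.25 -0.01]
[[-45.55792056 -13.72440896]
 [-46.2043078  -44.66643704]]
lip side [[-43.83491967 -46.92249971]
 [-47.16636604  -4.85074288]]
va [[123.98257841 -23.58661707]]
vb [[  35.02576389 -104.58467354]]
vc [[  6.51629867 108.3477345 ]]
```

View pics/ov_top.png

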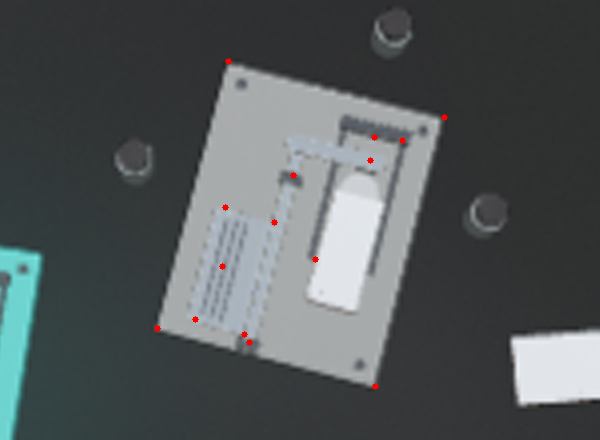

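View pics/ov_side.png

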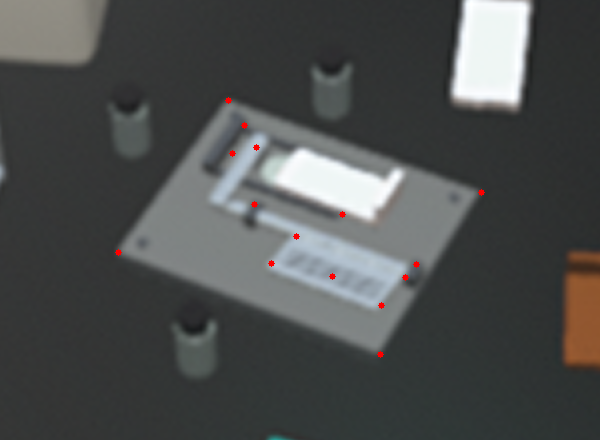

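```bash
python3 - <<'E'
from h import *
p=np.load('p.npy'); st=arm.read_state(); 
for x in (-66,-19): 
    g=s2w(p,[x,4.5,0])[0]; print(g, (g-st['position'])/300)
print(np.degrees(p[2]),'ux',np.cos(p[2]),np.sin(p[2]),st['clock'])
E
```

```text
[563.91358972 -43.34613988   0.        ] [ 0.96075894  1.72514618 -1.34906514]
[609.28762566 -55.60162284   0.        ] [ 1.11200573  1.68429457 -1.34906514]
-15.114863310904722 ux 0.9654050199521644 -0.2607549567144621 1.3
```

{"name": "play_rows", "arguments": {
  "moves": [
    [[0.5,0.9,0],-0.7,-0.29],
    [[0.5,0.9,0],-0.7,-0.29],
    [[0.5,0.9,0],-0.7,-0.29],
    [[0.5,0.9,0],-0.7,-0.29],
    [[0.5,0.9,0],-0.7,-0.29],
    [[0.5,0.9,0],-0.7,-0.29],
    [[0.5,0.9,0],-0.7,-0.29]
  ]
}}

```text
clock: 2.17
position: [425.9, -290.6, 404.9]
ee_rot: [-0.046, 0.999, -0.0, 0.0]
contact_force: [-0.1, -0.2, 0.1]
gripper_width: 55.1
```

{"name": "play_rows", "arguments": {
  "moves": [
    [[0.46,0.824,0],-0.68,-0.29],
    [[0.46,0.824,0],-0.68,-0.29],
    [[0.46,0.824,0],-0.68,-0.29],
    [[0.46,0.824,0],-0.68,-0.29],
    [[0.46,0.824,0],-0.68,-0.29],
    [[0.46,0.824,-0.2],-0.68,-0.29],
    [[0.46,0.824,-0.4],-0.68,-0.29],
    [[0.46,0.824,-0.56],-0.68,-0.29],
    [[0.46,0.824,-0.56],-0.68,-0.29]
  ]
}}

```text
clock: 3.3
position: [562.6, -45.3, 233.2]
ee_rot: [0.133, 0.991, -0.002, -0.005]
contact_force: [0.2, -0.3, 0.3]
gripper_width: 55.1
```

```bash
python3 - <<'E'
from h import *
p=np.load('p.npy'); st=arm.read_state(); print(st['position'],st['ee_rot'],st['gripper_width'],st['contact_force'])
n=st['ee_rot'][:2]; print('yaw', np.degrees(np.arctan2(2*n[1]**2-1,2*n[0]*n[1]))-90)
for nme in ('top','side'):
    im=arm.get_image(nme); save(im,nme+'1.png')
    c=proj(im,s2w(p,[0,0,20]))[0].astype(int); cv2.imwrite(f'pics/{nme}1c.png',cv2.resize(im['pixels'][c[1]-70:c[1]+70,c[0]-80:c[0]+80,::-1],None,fx=4.2,fy=4.2,interpolation=cv2.INTER_CUBIC))
E
```

```text
[562.57573009 -45.31448958 233.1807455 ] [ 0.13339317  0.99105162 -0.00157684 -0.00452264] 55.074971893958335 [ 0.24572813 -0.30213407  0.29782197]
yaw -15.331954824842043
```

View pics/top1c.png

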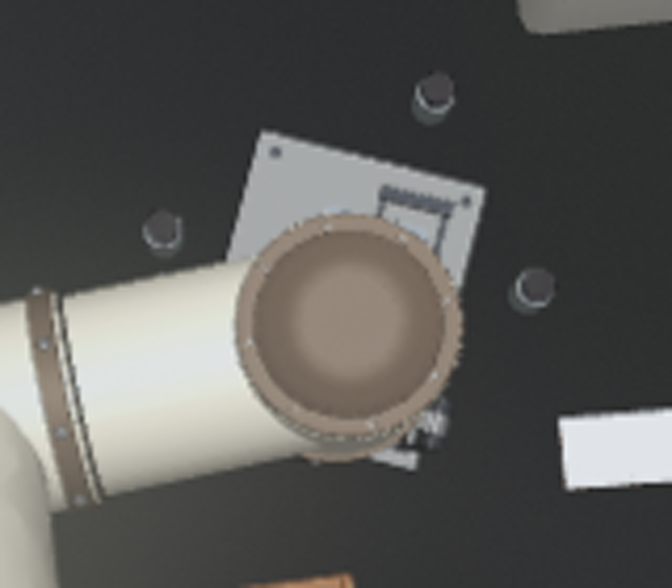

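View pics/side1c.png

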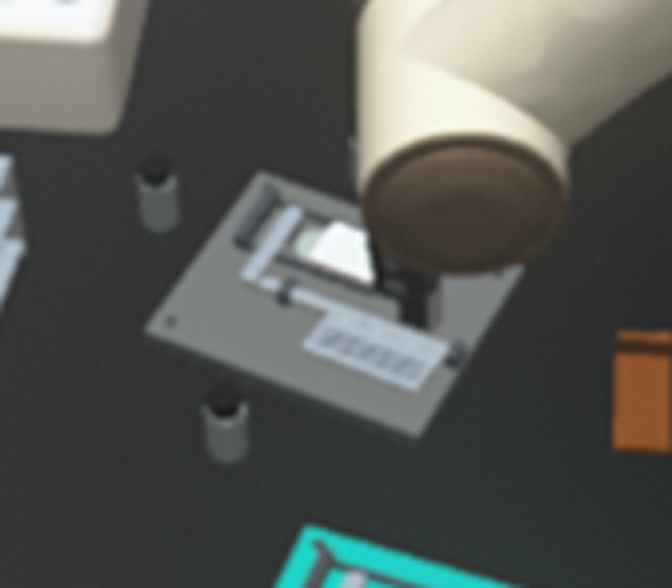

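```bash
python3 - <<'E'
from h import *
p=np.load('p.npy'); im=arm.get_image('side'); st=arm.read_state(); print(st['position'],st['ee_rot'])
c=proj(im,s2w(p,[0,0,20]))[0].astype(int)
# stage coords of tcp
cc,s=np.cos(p[2]),np.sin(p[2]); d=st['position'][:2]-p[:2]; print('tcp stage',cc*d[0]+s*d[1],-s*d[0]+cc*d[1])
from scipy.spatial.transform import Rotation as Q
Rt=Q.from_quat(st['ee_rot']).as_matrix()
big=cv2.resize(im['pixels'][c[1]-50:c[1]+50,c[0]-60:c[0]+60,::-1],None,fx=6.5,fy=6.5,interpolation=cv2.INTER_CUBIC)
for L,col in((160,(0,255,0)),(173,(0,0,255))):
  for sy in(-1,1):
    for yy in (27.5,42):
      for xx in(-11,11):
        w=st['position']+Rt@np.array([xx,sy*yy,L]); u=(proj(im,w)[0]-[c[0]-60,c[1]-50]+.5)*6.5; cv2.circle(big,tuple(u.astype(int)),3,col,-1)
cv2.imwrite('pics/side2c.png',big)
E
```

```text
[565.04000971 -44.19813653 239.03418937] [1.32251094e-01 9.91214097e-01 2.03115649e-04 2.05454708e-03]
tcp stage -64.69038613461912 3.9711977513623715
```

View pics/side2c.png

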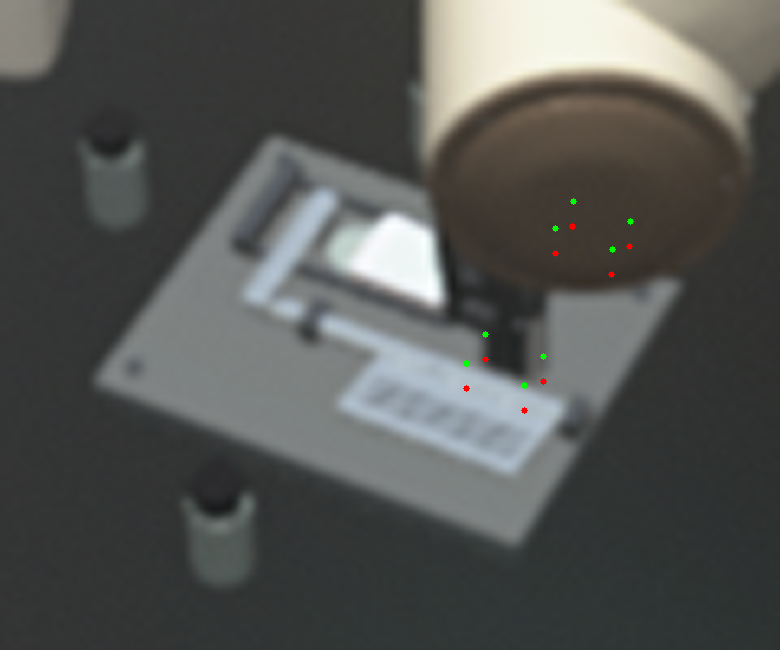

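{"name": "play_rows", "arguments": {
  "moves": [
    [[0,0,-0.04],0,-0.46],
    [[0,0,-0.08],0,-0.46],
    [[0,0,-0.093],0,-0.46],
    [[0,0,-0.093],0,-0.46],
    [[0,0,-0.093],0,-0.46]
  ]
}}

```text
clock: 4.08
position: [565.2, -44.1, 211.3]
ee_rot: [0.132, 0.991, 0.0, 0.002]
contact_force: [0.0, -0.6, 0.1]
gripper_width: 62.5
```

```bash
cat > v.py <<'E'
from h import *
import sys
from scipy.spatial.transform import Rotation as Q
p=np.load('p.npy'); im=arm.get_image('side'); st=arm.read_state(); print(st['clock'],st['position'].round(2),st['contact_force'].round(2),st['gripper_width'])
c=proj(im,s2w(p,[0,0,20]))[0].astype(int)
cc,s=np.cos(p[2]),np.sin(p[2]); d=st['position'][:2]-p[:2]; print('tcp stage',cc*d[0]+s*d[1],-s*d[0]+cc*d[1])
n=st['ee_rot'][:2]; print('yaw', np.degrees(np.arctan2(2*n[1]**2-1,2*n[0]*n[1]))-90, st['ee_rot'])
Rt=Q.from_quat(st['ee_rot']).as_matrix()
big=cv2.resize(im['pixels'][c[1]-45:c[1]+45,c[0]-60:c[0]+60,::-1],None,fx=6.6,fy=6.6,interpolation=cv2.INTER_CUBIC)
cv2.imwrite(f'pics/{sys.argv[1]}.png',big)
w=st['gripper_width']/2
for L,col in((165,(0,255,0)),(173,(0,0,255))):
  for sy in(-1,1):
    for yy in (w,w+8):
      for xx in(-11,11):
        q=st['position']+Rt@np.array([xx,sy*yy,L]); u=(proj(im,q)[0]-[c[0]-60,c[1]-45]+.5)*6.6; cv2.circle(big,tuple(u.astype(int)),2,col,-1)
cv2.imwrite(f'pics/{sys.argv[1]}o.png',big)
E
python3 v.py a
```

```text
4.125 [565.2  -44.11 211.39] [-0.71  0.22  0.32] 62.122512931618694
tcp stage -64.55784557655868 4.093734651374005
yaw -15.187119156666554 [1.32143879e-01 9.91227737e-01 2.44772298e-04 2.34694310e-03]
```

View pics/a.png

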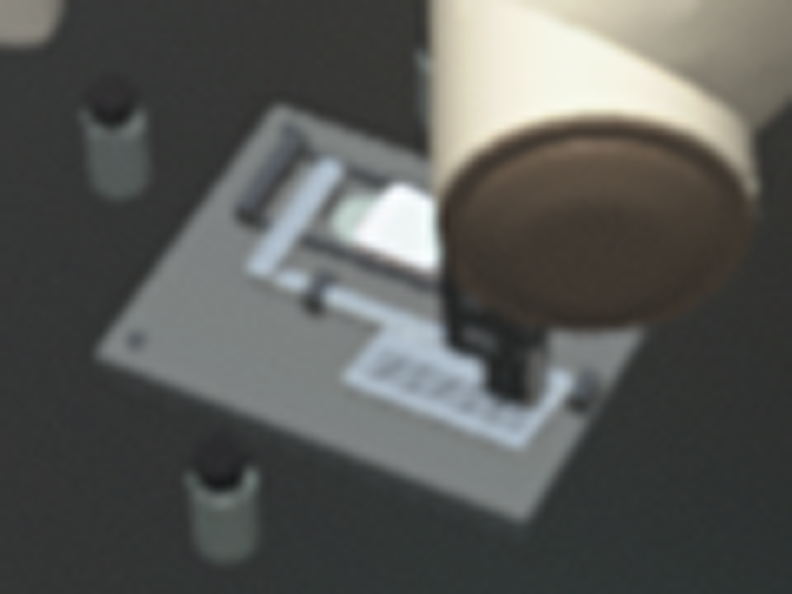

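View pics/ao.png

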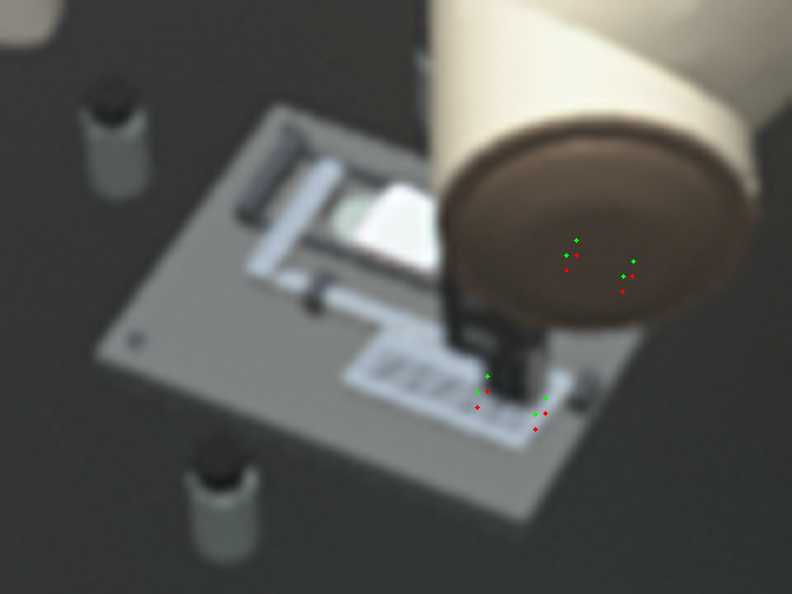

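{"name": "play_rows", "arguments": {
  "moves": [
    [[0,0.003,-0.02],0,-0.46],
    [[0,0.003,-0.02],0,-0.46],
    [[0,0.003,-0.02],0,-0.46]
  ]
}}

```text
clock: 4.5
position: [565.2, -43.2, 205.3]
ee_rot: [0.132, 0.991, 0.0, 0.002]
contact_force: [-0.3, 0.4, -0.6]
gripper_width: 62.2
```

{"name": "play_rows", "arguments": {
  "moves": [
    [[0,0,-0.013],0,-0.46],
    [[0,0,-0.013],0,-0.46],
    [[0,0,-0.013],0,-0.46]
  ]
}}

```text
clock: 4.88
position: [565.2, -43.2, 201.4]
ee_rot: [0.132, 0.991, 0.0, 0.002]
contact_force: [0.3, -0.2, 0.6]
gripper_width: 62.5
```

{"name": "play_rows", "arguments": {
  "moves": [
    [[0,0,-0.013],0,-0.46],
    [[0,0,-0.013],0,-0.46],
    [[0,0,-0.013],0,-0.46]
  ]
}}

```text
clock: 5.25
position: [565.4, -43.1, 197.7]
ee_rot: [0.132, 0.991, 0.0, 0.003]
contact_force: [-0.8, 1.6, 3.0]
gripper_width: 62.4
```

{"name": "play_rows", "arguments": {
  "moves": [
    [[0,0,-0.012],0,-0.46],
    [[0,0,-0.012],0,-0.46],
    [[0,0,-0.012],0,-0.46]
  ]
}}

```text
clock: 5.62
position: [565.5, -42.9, 194.2]
ee_rot: [0.132, 0.991, 0.0, 0.003]
contact_force: [0.1, 3.2, 3.3]
gripper_width: 62.4
```

{"name": "play_rows", "arguments": {
  "moves": [
    [[0,0,-0.007],0,-0.46],
    [[0,0,-0.007],0,-0.46],
    [[0,0,-0.007],0,-0.46]
  ]
}}

```text
clock: 6.0
position: [565.5, -42.9, 192.4]
ee_rot: [0.132, 0.991, 0.0, 0.003]
contact_force: [-2.6, 2.9, 5.7]
gripper_width: 62.2
```

```bash
python3 v.py b
```

```text
6.05 [565.54 -42.88 192.42] [-1.4   2.24  6.36] 62.08050148401533
tcp stage -64.55099066571195 5.369619512116563
yaw -15.147912439832211 [1.31804186e-01 9.91271556e-01 3.93691717e-04 2.86428648e-03]
```

View pics/b.png

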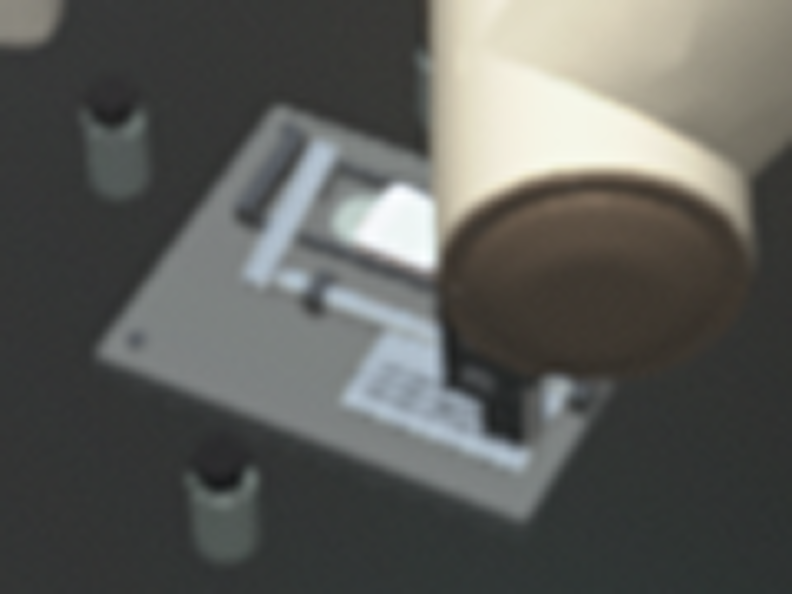

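{"name": "play_rows", "arguments": {
  "moves": [
    [[0,0,-0.004],0,-0.46],
    [[0,0,-0.004],0,-0.46]
  ]
}}

```text
clock: 6.3
position: [565.6, -42.9, 192.2]
ee_rot: [0.132, 0.991, 0.0, 0.003]
contact_force: [-3.4, 2.8, 9.5]
gripper_width: 62.3
```

```bash
python3 - <<'E'
from h import *
for i in range(3):
    im=arm.get_image('top'); s=arm.read_state(); print(s['contact_force'].round(2),s['position'].round(2))
p=np.load('p.npy'); im=arm.get_image('side')
big=cv2.resize(im['pixels'][190:290,260:400,::-1],None,fx=5.5,fy=5.5,interpolation=cv2.INTER_CUBIC)
# predicted arm-top outline edge points: foot top corners at theta, rotate about hinge (y=12,z=25)
for th,col in((0,(0,0,255)),(.2,(0,255,255)),(.28,(0,255,0))):
    for x in(40,50):
        y,z=-36-12,34-25; yy=12+y*np.cos(th)+z*np.sin(th); zz=25+z*np.cos(th)-y*np.sin(th)
        u=(proj(im,s2w(p,[x,yy,zz]))[0]-[260,190]+.5)*5.5; cv2.circle(big,tuple(u.astype(int)),2,col,-1)
cv2.imwrite('pics/c.png',big)
E
```

```text
[-1.18  2.4  10.98] [565.55 -42.84 192.19]
[-2.64  3.05 10.56] [565.53 -42.85 192.2 ]
[-2.33  2.21  9.94] [565.52 -42.84 192.19]
```

View pics/c.png

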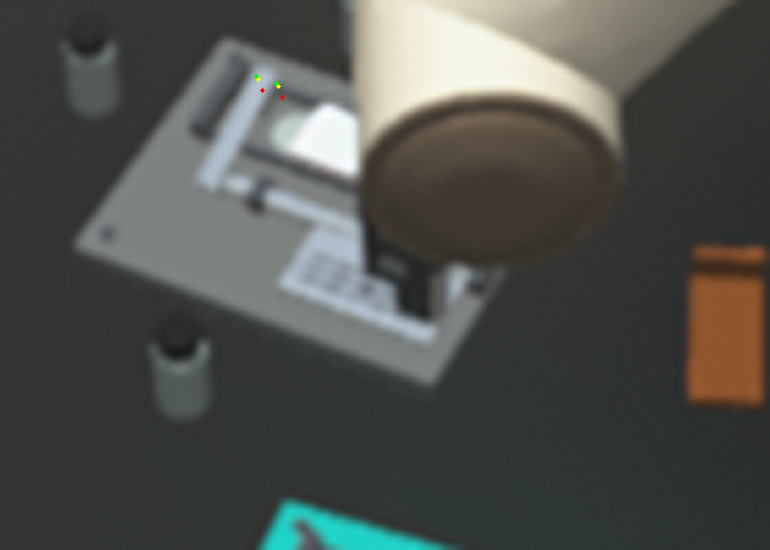

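{"name": "play_rows", "arguments": {
  "moves": [
    [[0.016,-0.0043,-0.002],0,-0.46],
    [[0.032,-0.0087,-0.002],0,-0.46],
    [[0.048,-0.013,-0.002],0,-0.46],
    [[0.048,-0.013,-0.002],0,-0.46]
  ]
}}

```text
clock: 7.0
position: [577.7, -46.9, 192.2]
ee_rot: [0.131, 0.991, -0.001, -0.001]
contact_force: [-8.8, 3.7, 15.0]
gripper_width: 62.1
```

```bash
python3 v.py d
```

```text
7.05 [577.6  -46.99 192.22] [-9.72  3.37 14.87] 62.53897743074095
tcp stage -51.8410195776627 4.555023066550168
yaw -15.086943836111644 [ 1.31278220e-01  9.91345120e-01 -5.92028152e-04 -7.29101276e-04]
```

View pics/d.png

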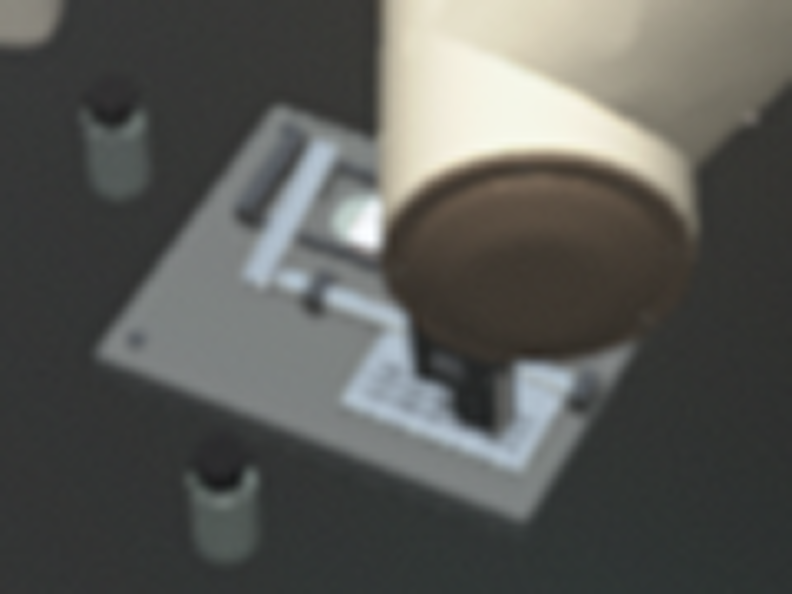

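{"name": "play_rows", "arguments": {
  "moves": [
    [[0.02,-0.0053,0.002],0,-0.46],
    [[0.04,-0.0107,0.002],0,-0.46],
    [[0.06,-0.016,0.002],0,-0.46],
    [[0.064,-0.0174,0.002],0,-0.46]
  ]
}}

```text
clock: 7.55
position: [594.8, -52.5, 192.7]
ee_rot: [0.131, 0.991, -0.001, -0.005]
contact_force: [-9.7, 4.1, 12.4]
gripper_width: 62.0
```

```bash
python3 v.py e; python3 - <<'E'
from h import *
im=arm.get_image('top'); cv2.imwrite('pics/et.png',cv2.resize(im['pixels'][165:285,280:430,::-1],None,fx=5,fy=5,interpolation=cv2.INTER_CUBIC))
E
```

```text
7.6 [594.75 -52.48 192.71] [-7.5   1.98 10.97] 62.679449115354195
tcp stage -33.84881750537522 3.7237652632283513
yaw -15.090970190668983 [ 0.13130879  0.99133002 -0.00142507 -0.00455569]
```

View pics/e.png

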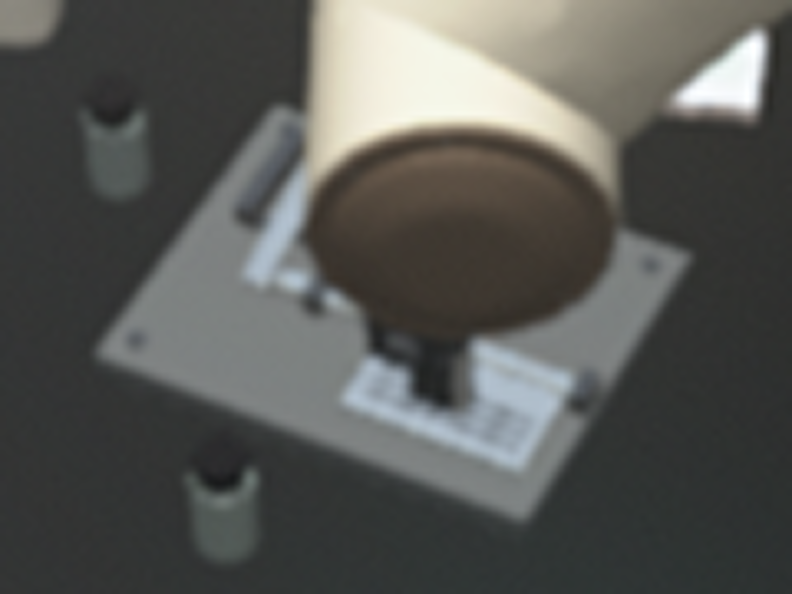

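View pics/et.png

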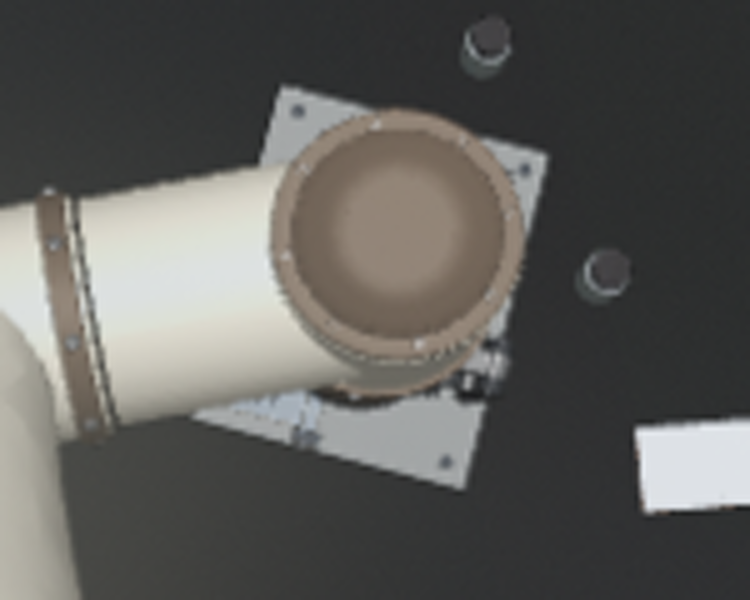

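{"name": "play_rows", "arguments": {
  "moves": [
    [[0.02,-0.004,0.0],0,-0.46],
    [[0.036,-0.008,0.0],0,-0.46],
    [[0.046,-0.0105,0.0],0,-0.46],
    [[0.046,-0.0105,0.0],0,-0.46]
  ]
}}

```text
clock: 8.15
position: [606.5, -55.9, 192.9]
ee_rot: [0.131, 0.991, -0.002, -0.008]
contact_force: [-7.6, 2.6, 10.5]
gripper_width: 62.1
```

```bash
python3 v.py f
```

```text
8.2 [606.47 -55.94 192.88] [-6.85  2.09 11.01] 62.68705968013182
tcp stage -21.630786765992035 3.4434651603296524
yaw -15.07111055044166 [ 0.13112799  0.99133062 -0.00231578 -0.00798088]
```

View pics/f.png

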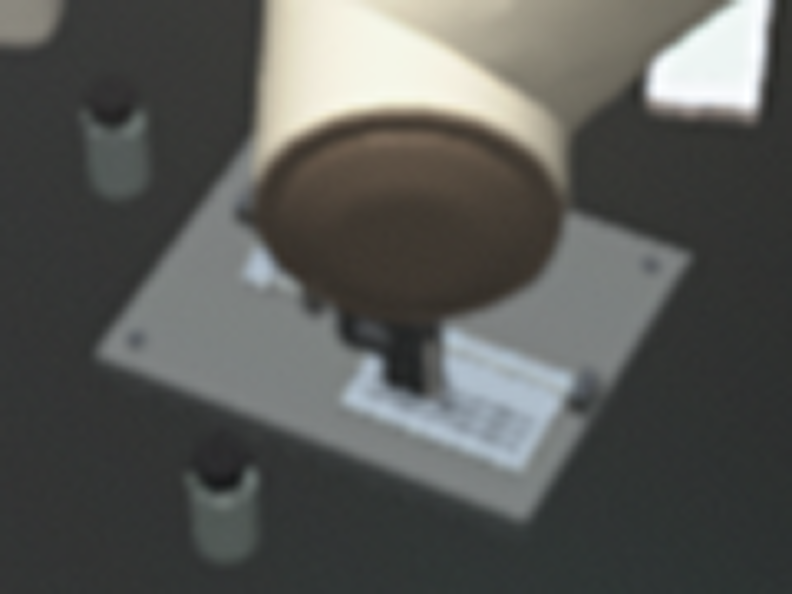

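{"name": "play_rows", "arguments": {
  "moves": [
    [[0.01,-0.002,0.0],0,-0.46],
    [[0.02,-0.004,0.0],0,-0.46],
    [[0.02,-0.004,0.0],0,-0.46]
  ]
}}

```text
clock: 8.57
position: [610.5, -57.2, 193.0]
ee_rot: [0.131, 0.991, -0.003, -0.012]
contact_force: [-7.6, 3.9, 10.8]
gripper_width: 62.3
```

{"name": "play_rows", "arguments": {
  "moves": [
    [[0.01,-0.002,0.0],0,-0.46],
    [[0.01,-0.002,0.0],0,-0.46]
  ]
}}

```text
clock: 8.82
position: [611.9, -57.6, 193.1]
ee_rot: [0.131, 0.991, -0.003, -0.014]
contact_force: [-6.2, 4.6, 9.6]
gripper_width: 62.5
```

{"name": "play_rows", "arguments": {
  "moves": [
    [[0.01,-0.002,0.001],0,-0.46],
    [[0.02,-0.004,0.001],0,-0.46],
    [[0.02,-0.005,0.001],0,-0.46],
    [[0.02,-0.005,0.001],0,-0.46]
  ]
}}

```text
clock: 9.32
position: [616.1, -59.1, 193.2]
ee_rot: [0.131, 0.991, -0.004, -0.017]
contact_force: [-6.7, 3.9, 8.7]
gripper_width: 62.5
```

```bash
python3 v.py g; python3 - <<'E'
from h import *
im=arm.get_image('top'); cv2.imwrite('pics/gt.png',cv2.resize(im['pixels'][165:285,280:430,::-1],None,fx=5,fy=5,interpolation=cv2.INTER_CUBIC))
E
```

```text
9.375 [616.14 -59.04 193.23] [-6.49  3.94  8.21] 62.42584772897861
tcp stage -11.485489104506474 2.972547310344414
yaw -15.029544044543513 [ 0.13072067  0.99126028 -0.00387899 -0.01732372]
```

View pics/g.png

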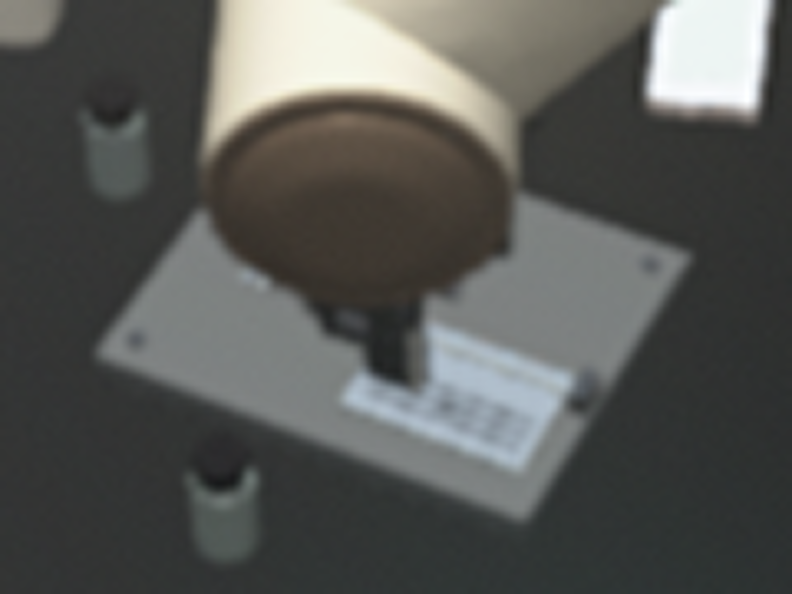

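View pics/gt.png

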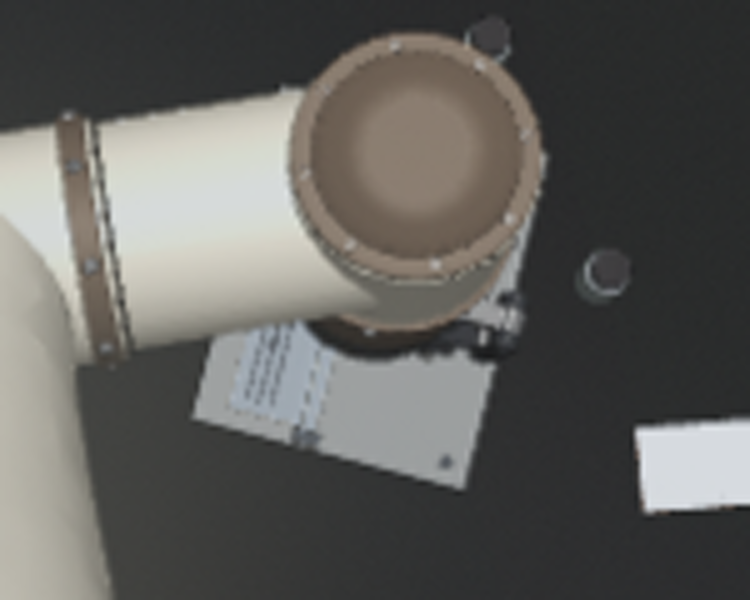

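{"name": "play_rows", "arguments": {
  "moves": [
    [[0.008,-0.002,0.0],0,-0.46],
    [[0.016,-0.003,0.0],0,-0.46],
    [[0.016,-0.003,0.0],0,-0.46]
  ]
}}

```text
clock: 9.8
position: [618.1, -59.3, 193.2]
ee_rot: [0.131, 0.991, -0.004, -0.022]
contact_force: [-11.3, 7.5, 11.8]
gripper_width: 62.4
```

```bash
python3 v.py i
```

```text
9.85 [618.05 -59.36 193.17] [-9.51  6.81 12.09] 62.530386600488306
tcp stage -9.560926148874179 3.1568756527685604
yaw -15.076226185924654 [ 0.13108525  0.99111075 -0.00425402 -0.02231666]
```

View pics/i.png

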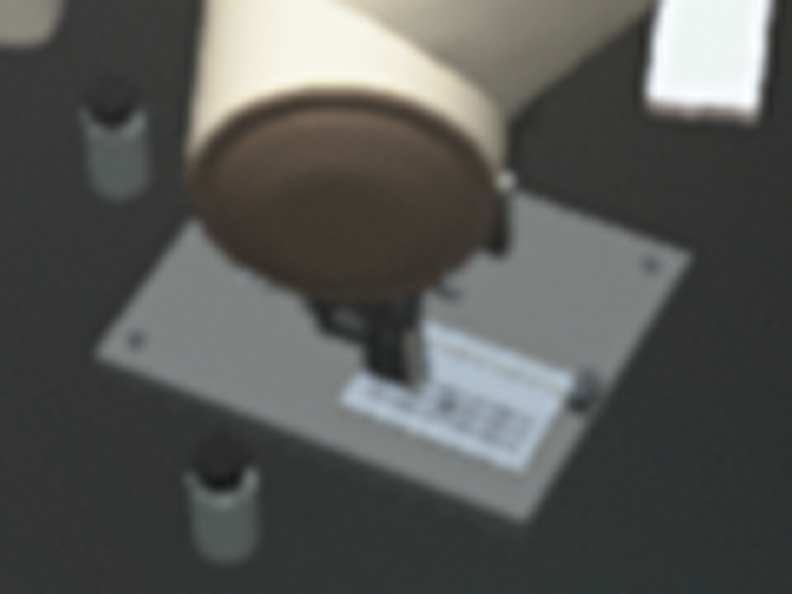

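{"name": "play_rows", "arguments": {
  "moves": [
    [[0.012,-0.003,0.0],0,-0.46],
    [[0.012,-0.003,0.0],0,-0.46],
    [[0.012,-0.003,0.0],0,-0.46]
  ]
}}

```text
clock: 10.22
position: [619.3, -59.5, 193.2]
ee_rot: [0.131, 0.991, -0.004, -0.026]
contact_force: [-9.3, 7.7, 10.5]
gripper_width: 62.5
```

```bash
python3 v.py j
```

```text
10.275 [619.28 -59.53 193.19] [-8.15  7.62 11.47] 62.1601121768162
tcp stage -8.32602044048303 3.312132882540653
yaw -15.122197685255955 [ 0.13144531  0.99096654 -0.00430864 -0.02624676]
```

View pics/j.png

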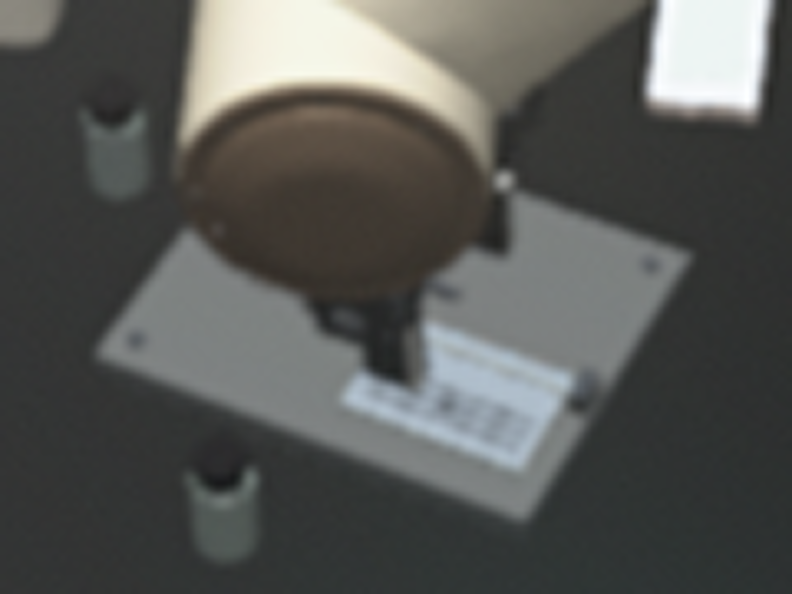

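{"name": "play_rows", "arguments": {
  "moves": [
    [[0.01,-0.003,0.004],0,-0.46],
    [[0.02,-0.005,0.004],0,-0.46],
    [[0.02,-0.005,0.004],0,-0.46]
  ]
}}

```text
clock: 10.65
position: [621.6, -60.0, 193.4]
ee_rot: [0.133, 0.991, -0.004, -0.033]
contact_force: [-11.0, 9.7, 11.2]
gripper_width: 62.4
```

```bash
python3 v.py k;python3 - <<'E'
from h import *
im=arm.get_image('top'); cv2.imwrite('pics/kt.png',cv2.resize(im['pixels'][165:285,280:430,::-1],None,fx=5,fy=5,interpolation=cv2.INTER_CUBIC))
E
```

```text
10.7 [621.58 -60.02 193.38] [-11.51   9.85  10.29] 62.39446422722888
tcp stage -5.981879235273311 3.4345560127098045
yaw -15.265869340586718 [ 0.13261062  0.99061614 -0.00438794 -0.03278468]
```

View pics/k.png

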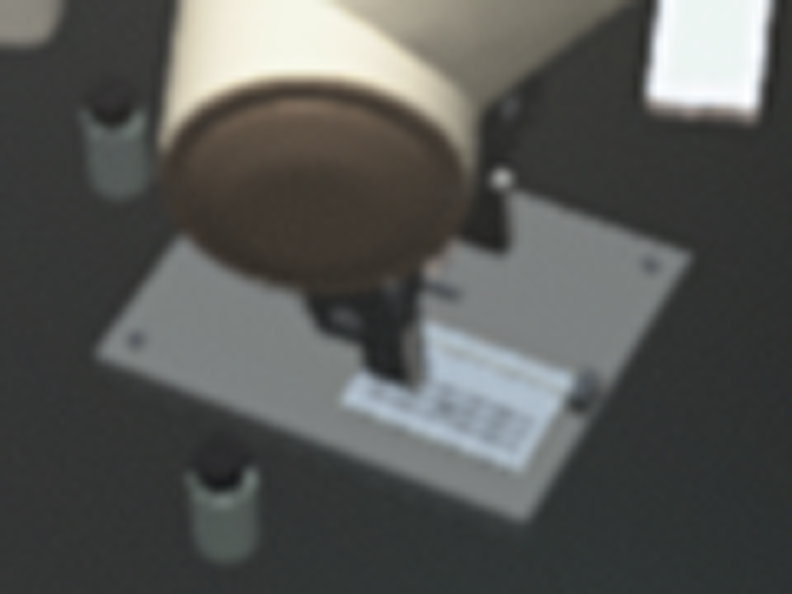

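View pics/kt.png

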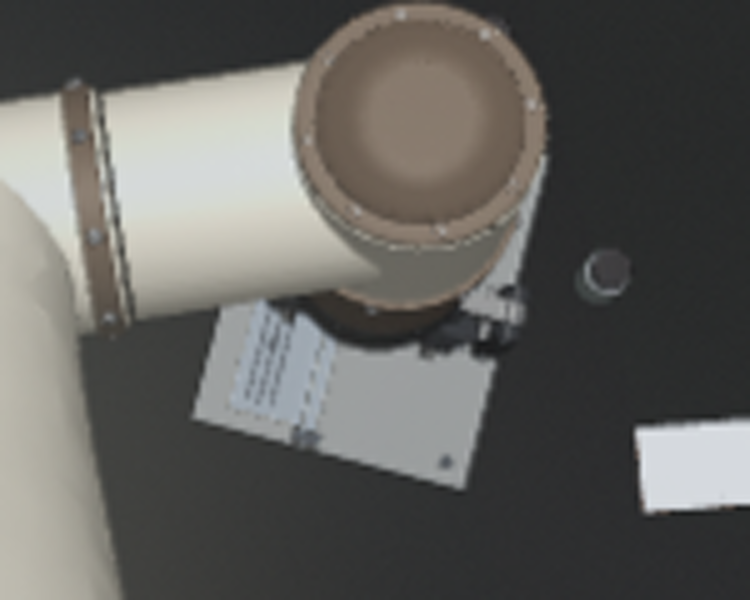

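```bash
python3 - <<'E'
from h import *
p=np.load('p.npy'); im=arm.get_image('side'); c=proj(im,s2w(p,[0,0,20]))[0].astype(int)
for x in(-20,-12,-8): 
  for z in (20,40): print(x,z,(proj(im,s2w(p,[x,-15,z]))[0]-[c[0]-60,c[1]-45]+.5)*6.6)
x0,y0=[int(v) for v in (c[0]-60+50,c[1]-45+25)]
cv2.imwrite('pics/kz.png',cv2.resize(im['pixels'][y0:y0+25,x0:x0+35,::-1],None,fx=20,fy=20,interpolation=cv2.INTER_CUBIC))
E
```

```text
-20 20 [468.53465083 296.47600791]
-20 40 [468.15883623 259.14302889]
-12 20 [448.49592076 289.02300399]
-12 40 [447.90981153 251.6711456 ]
-8 20 [438.50025245 285.3053344 ]
-8 40 [437.80950163 247.9441614 ]
```

View pics/kz.png

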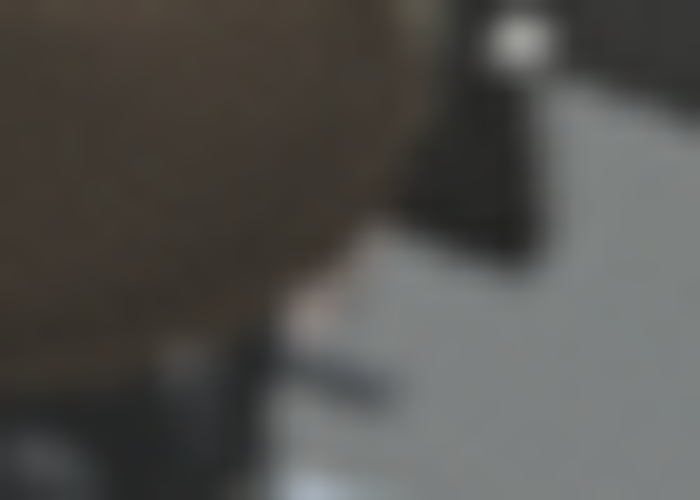

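{"name": "play_rows", "arguments": {
  "moves": [
    [[-0.013,0.0035,0.0],0,-0.46],
    [[-0.027,0.007,0.0],0,-0.46],
    [[-0.027,0.007,0.0],0,-0.46],
    [[-0.027,0.007,0.0],0,-0.46]
  ]
}}

```text
clock: 11.3
position: [614.3, -58.0, 193.8]
ee_rot: [0.133, 0.991, -0.004, -0.031]
contact_force: [3.2, -0.7, 4.6]
gripper_width: 62.1
```

```bash
python3 v.py l
```

```text
11.35 [614.21 -57.98 193.77] [3.95 0.23 4.27] 62.2216810100998
tcp stage -13.63151526043139 3.4873523108445674
yaw -15.259895985599783 [ 0.13257431  0.99066015 -0.00423471 -0.03160041]
```

View pics/l.png

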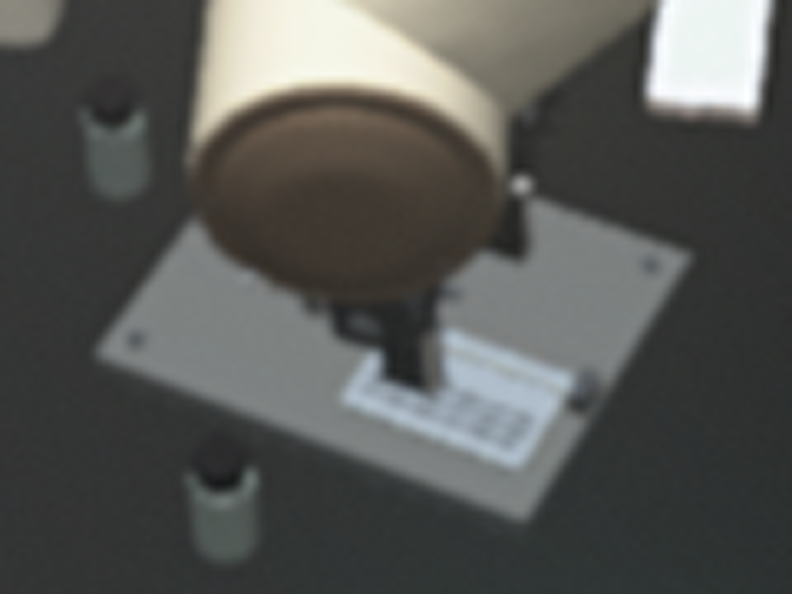

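{"name": "play_rows", "arguments": {
  "moves": [
    [[0,0,0.02],0,-0.46],
    [[0,0,0.04],0,-0.46],
    [[0,0,0.07],0,-0.46],
    [[-0.02,0,0.15],0,-0.46],
    [[-0.1,0.02,0.3],0,-0.46],
    [[-0.25,0.05,0.4],0,-0.46],
    [[-0.4,0.1,0.5],0,-0.46],
    [[-0.6,0.1,0.5],0,-0.46],
    [[-0.6,0.1,0.5],0,-0.46],
    [[-0.6,0.1,0.5],0,-0.46]
  ]
}}

```text
clock: 12.6
position: [434.2, -28.0, 344.4]
ee_rot: [0.132, 0.991, -0.004, -0.031]
contact_force: [0.9, 0.1, -0.1]
gripper_width: 62.3
```

```bash
python3 v.py m;python3 - <<'E'
from h import *
im=arm.get_image('top'); save(im,'mtop.png'); cv2.imwrite('pics/mt.png',cv2.resize(im['pixels'][165:285,280:430,::-1],None,fx=5,fy=5,interpolation=cv2.INTER_CUBIC))
E
```

```text
12.65 [434.84 -27.92 344.18] [ 0.53 -0.3   0.29] 62.27656768660659
tcp stage -194.62907716693334 -14.260101504701524
yaw -15.250849454972425 [ 0.13250126  0.99068295 -0.00417615 -0.0311972 ]
```

View pics/m.png

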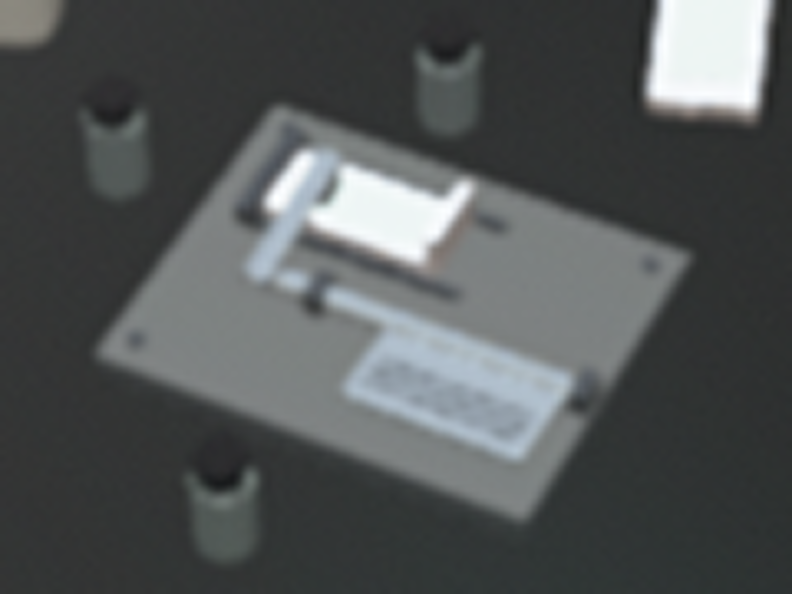

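View pics/mt.png

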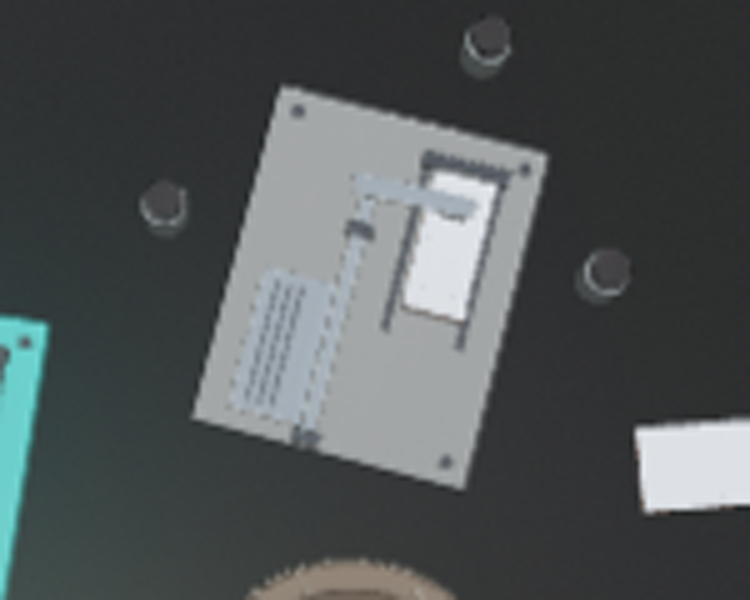

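```bash
python3 - <<'E'
from h import *
p=np.load('p.npy'); t=arm.get_image('top')
w=unproj(t,np.array([[402,308],[463,322.]])/5+[280,165]-.4,40); c,s=np.cos(p[2]),np.sin(p[2]); d=w[:,:2]-p[:2]
print('lip rear stage',np.c_[c*d[:,0]+s*d[:,1],-s*d[:,0]+c*d[:,1]])
print(arm.job_done())
E
```

```text
lip rear stage [[-10.51535286 -15.45050673]
 [ -9.59250932 -45.09208051]]
the job is handed in; nothing more can be done
None
```

The carrier is loaded and clamped, and I handed the job in at about 12.7 s of the 38 s; no verdict was reported.

**What I did:**
- I used the grey stage and the white carrier in its track, not the teal stage, the larger white carrier or the brown one.
- One fingertip pressed the thumb plate down to its stop. The force rose from about 3 N to 10 N while the height stopped changing, and the foot visibly lifted.
- I slid both tips along the track until the lip fingertip stopped moving and the push force climbed.
- I then backed the tips off about 7 mm with the clip still held down, lifted straight up and moved the arm clear.

**Last checks:**
- **Carrier:** both pictures show it lying flat with its front edge at the end stop. From the top view, the lip's rear face is at stage x of about -10 mm, where home is -8 mm. That puts the carrier at about 25 mm in x and -30 mm in y, inside the limits, with the pictures good to about 2 mm.
- **Clip:** the foot is down on the carrier in the pictures. I did not measure the clip's angle or clamping force.
- **Surroundings:** the three vials look unmoved. The arm is clear, with about 0 N on the tool.

**What disagreed:**
- **Push force:** the rise at the end stop was unclear at first, because friction on the thumb plate and a growing wrist tilt hid it. I pushed three more times before releasing.
- **Wrist tilt:** the tool ended tilted by about 3.5 degrees.

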